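# Close the settling box: hook the cover under the lip and lay it flat

## Robot

A 7-joint arm with a two-finger parallel gripper is mounted at the origin on a cart in front of the work surface, level with it; the furniture and walls round the work are solid. World frame = base frame: x ahead of the robot, y to its left, z up, the work surface at z = 0. Lengths are in m, angles in degrees, forces in N, time in s.
With the tool pointing down it reaches from about 0.425 to 0.875 m from the base axis. Payload 4.7 kg.
Tool frame: the origin (TCP) lies on the centre line of the jaws, within the pads' length; the fingertips stand 8 mm ahead of it and the grasp point (between the pads) lies 11 mm behind it; z points along the fingers, y is the direction in which the jaws open and shut (so a half turn about z gives the same grasp; the last joint's range is limited). The gripper opens to 87 mm and grips with 3 to 60 N. Pads are 19 mm wide; open, the fingers measure 117 mm over their backs; the gripper's body (75 mm by 190 mm) begins 51 mm behind the grasp point.
Start: joints at [74.662, 18.392, -4.016, 83.108, 1.295, 78.541, -3.26], TCP at [0.181, -0.624, 0.231] pointing down, gripper open.
Joint ranges: [-163.93, 163.93], [-17.29, 119.83], [-79.2, 71.16], [3.27, 140.29], [-89.18, 269.18], [5.43, 117.66], [-154.24, 154.24]. Speed limits (degrees/s): [147.25, 147.25, 180, 180, 180, 180, 180].

## Interface

Orientations are given as [roll, pitch, yaw] about the fixed x, y, z axes, in that order (R = Rz(yaw) Ry(pitch) Rx(roll)).
In Python, from cell import env gives the robot as it stands. The module is installed in compiled form; this text tells all that it offers.
- The arm moves only by the tool move_arm, never from a script. Its argument "steps" is a list of rows, each a list of 2 entries, a list of its own where there are three numbers: the shift along the tool's x, y, z in m, then the turn about the tool's z in rad. A call has 1 to 20 rows; each row is the pose to reach, as a shift and turn from the pose commanded when the call began, along the tool's axes at that moment; what a row does not reach only later rows make up. A row lasts 1/8 s, in which the tool goes at most 62.5 mm and 10.7 degrees, less where a joint would pass 70% of its speed; a pose out of reach is approached as far as the arm can. A call with a gripper value outside its range is refused whole. "hand" is the closure, from -1 (fully open) to 1 (shut), set as the call begins (left out, the last holds). The fingers move at their own pace and stop on an object; "squeeze" is the grip in N (left out, the last holds). Time passes only in rows, so rows that repeat a pose let the fingers close. It gives the time, the measured TCP pose, the force and the opening at its end, in the units of the state.
- env.get_obs(): the state, without advancing time (a new reading comes with each control period).
- env.read_camera(name): name is "scene" or "top" or "wrist"; returns (picture, depth): 384x512x3 uint8, red, green, blue; 384x512 float32, m along the optical axis (not along the pixel's ray), 0 where there is no reading.
- env.calibration(name): a dict with "intrinsics" (3x3 intrinsics, pixels), "position" and "orientation" of the camera in the world; the wrist camera has in their place "mount" (4x4, takes a point from camera to tool coordinates, whose origin is the TCP and whose axes are the flange's). Camera axes: x right, y up, looking along -z (the intrinsics and any distortion apply to the point x, -y, -z); pixel columns grow to the right and rows downward; lengths in m; the calibration is good to about 2 mm. A picture is of the moment at which its call begins: read the wrist's pose just before it. calibration takes no time and is no camera call.
- env.sign_off(): hands the job in, once; it reports no verdict.
Trained networks look in the newest picture that a camera, given by its name, has taken for a name from the list of things; names that differ only in an ending like _2 or _b are one class to them, and where a whole thing is asked for, a point or a joint stands for the part that bears it (a point fixed in the world has none). Each returns a list of dicts, best first, with "conf" (0 to 1); they miss things now and then, are a little off and sometimes report something else, mostly with a low value. They report only what shows in the picture. A call takes as long as a camera call. They do not tell look-alikes from the thing itself.
- env.cut_out(camera, query): "region" (384x512 bool, what is visible of it) and "uv" ([column, row] in pixels, amid what is visible of it).
The state is a dict: "time_s": time; "qpos": joint angles; "joint_velocities": joint speeds; "effort": joint torques, N m; "tool_pos": TCP position; "tool_rot": TCP orientation; "force": force on the tool from outside, world axes, zero at the start; "wrist_torque": the same for the moment, N m; "grip_width": finger opening in m.
Only numpy, scipy, OpenCV 4.12 (cv2) and the standard library are available. Lean on these libraries where they do the work, as an engineer would, in place of code of your own. Each camera call takes 0.05 s, during which the arm holds its last target. There are 200 camera calls.

## Task

Close the grey settling box with the longer of the two dark steel covers: tilt it, slip its plain end (the end away from the grip) under the box's fixed lip, then lower the grip end until the cover lies flat in the recess, and let go. Leave the short square cover where it is.

Things in the scene. Friction and masses are not known exactly. Their poses are not given: they have to be found in the camera images.
- long_cover: Cover to fit: flat dark steel plate 108 x 76 x 8 mm (x, y, z), 0.17 to 0.35 kg, lying on the table. Origin: centre of its underside; z up. An upright block grip stands on it, 16 mm thick (x), 40 mm wide (y), top 53 mm above the underside, centred at x = -21 mm, y = 0. Its +x end is the plain end that goes under the lip.
- front_edge (a point): Middle of the lower edge of the long cover's plain end, 54 mm along +x from the cover's origin; axes as the cover's. Level, the cover neither drops in past the lip nor slides in over the rim; tilted about 15 to 20 degrees, this end low, it goes under.
- short_cover: Bystander, leave it alone: same look and grip, but a square plate 76 x 76 x 8 mm, grip centred at x = -5 mm. Origin: centre of its underside. The two covers may lie in each other's places.
- settling_box: Fixed open grey box 140 x 114 mm; origin: centre of its footprint on the table, z up. Flat ledge at z = 24 mm (round a hole 84 x 62 mm) bears the cover; recess over it: x -62 to +62, y -49 to +49 mm. Rim 8 mm thick, top z = 42 mm, on the -x and both y sides; lip at the +x end. Seated, the cover's +x points along the box's +x. 14 mm drain spigot on the -y side.
- lip_edge (a point): Middle of the lower free edge of the box's dark steel lip, at x = +32, z = 46 mm of the box; axes as the box's. The lip spans the whole width, is 6 mm thick (top z = 52 mm) and overhangs the recess from here 30 mm on to the end wall at x = +62 mm.
Mind the look-alikes: they are no part of the job. Leave any turquoise look-alike of the long_cover alone.

How it is judged:
By the outcome, as a careful person would: the job done as asked, in the order asked, and still so for the second after the job is handed in, with the robot touching nothing.
It also fails if it takes over 38 s, if anything falls off the work surface, if the arm or the gripper's body presses on something with over 40 N, if the wrist force passes 120 N, or if a joint passes its speed limit or range.

## Working session

There is one attempt and no reset: what is moved stays moved. The work goes in short steps, Python scripts to look and compute and a tool call to move; the robot and the scene stay as the last step left them, time stands still between calls to the robot, and variables do not carry over. Pictures are saved under pics/ and viewed, about 8 in all and at most 12, crops included, and the job is handed in when it is done.

Besides the shell and the picture viewer there is one more tool, called after "Emit:" as name(argument=value, ...) on one line, values as JSON. move_arm: Moves the arm, as the interface text tells. Its arguments: {"type":"object","properties":{"steps":{"type":"array"},"hand":{"type":"number"},"squeeze":{"type":"number"}},"required":["steps"]}

```bash
mkdir -p pics
cat > h.py <<'E'
import numpy as np, cv2
from cell import env
from scipy.spatial.transform import Rotation as R
def rot(o):
    o=np.array(o,float)
    if o.shape==(3,3): return o
    return R.from_euler('xyz',o,degrees=True).as_matrix() if o.size==3 else R.from_quat(o).as_matrix()
def cam(name):
    c=env.calibration(name)
    if 'mount' in c:
        s=env.get_obs(); T=np.eye(4);T[:3,:3]=rot(s['tool_rot']);T[:3,3]=s['tool_pos']
        T=T@np.array(c['mount']); return np.array(c['intrinsics']),T[:3,:3],T[:3,3]
    return np.array(c['intrinsics']),rot(c['orientation']),np.array(c['position'])
def cloud(name,d,cm=None):
    K,Rm,p=cm or cam(name)
    v,u=np.indices(d.shape)
    P=np.stack([(u-K[0,2])/K[0,0]*d,-(v-K[1,2])/K[1,1]*d,-d],-1)
    return P@Rm.T+p
E
python3 - <<'E'
from h import *
for n in("top","scene"):
    c=env.calibration(n);print(n,c)
    im,d=env.read_camera(n);cv2.imwrite(f'pics/{n}0.png',im[:,:,::-1])
    P=cloud(n,d);np.savez(f'/tmp/{n}.npz',im=im,d=d,P=P)
    for q in("long_cover","short_cover","settling_box","lip_edge"):
        for r in env.cut_out(n,q):
            m=r['region']&(d>0);print(q,round(r['conf'],2),np.round(r['uv']),m.sum(),np.round(np.median(P[m],0),3) if m.any() else '')
print(env.calibration("wrist"));print(env.get_obs())
E
```

```text
top {'intrinsics': array([[405.15700998,   0.        , 256.05044768],
       [  0.        , 405.15700998, 194.84797988],
       [  0.        ,   0.        ,   1.        ]]), 'position': array([ 0.26452995, -0.06197622,  1.28317463]), 'orientation': array([ 12.11182629,  -0.20385482, -88.26877669])}
long_cover 0.91 [373. 204.] 782 [ 0.523 -0.434  0.008]
long_cover 0.58 [324. 215.] 823 [ 0.482 -0.269  0.008]
short_cover 0.85 [170. 195.] 567 [0.517 0.216 0.009]
settling_box 0.83 [236. 204.] 1699 [0.495 0.002 0.025]
lip_edge 0.92 [236. 210.] 1792 [0.494 0.002 0.025]
scene {'intrinsics': array([[445.89915734,   0.        , 256.80310053],
       [  0.        , 445.89915734, 197.00008367],
       [  0.        ,   0.        ,   1.        ]]), 'position': array([-0.04263065,  0.62636597,  0.79210388]), 'orientation': array([ 5.10691093e+01,  9.69466842e-02, -1.38606870e+02])}
long_cover 0.93 [330. 184.] 736 [ 0.463 -0.255  0.008]
long_cover 0.84 [346. 156.] 604 [ 0.521 -0.437  0.008]
short_cover 0.76 [188. 279.] 1006 [0.514 0.229 0.009]
settling_box 0.93 [259. 232.] 2572 [0.493 0.009 0.025]
l
[... 610 characters left out ...]
0000e+00]])}
{'time_s': 0.5, 'qpos': array([74.66151141, 18.3951532 , -4.01753581, 83.10764112,  1.29452496,
       78.54073615, -3.26088388]), 'joint_velocities': array([ 0.03448327,  0.06138689, -0.11494108, -0.00954133,  0.10833418,
        0.05894346, -0.03339433]), 'effort': array([ 3.02679364e-04, -4.90607822e+01, -4.02279552e-01, -3.12464046e+01,
       -6.35838113e-02,  3.46234697e-02,  5.99069381e-05]), 'tool_pos': array([ 0.180755  , -0.62438127,  0.23054929]), 'tool_rot': array([1.79998418e+02, 1.76200379e-03, 1.61476710e+01]), 'force': array([-0.02276513,  0.43905431,  1.16709688]), 'wrist_torque': array([-0.04510243,  0.01093969, -0.00999701]), 'grip_width': 0.08697735472516142}
```

View pics/top0.png

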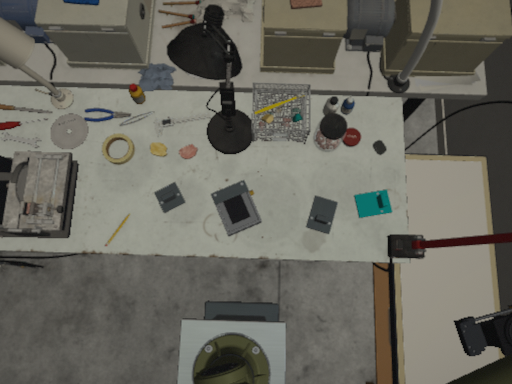

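View pics/scene0.png

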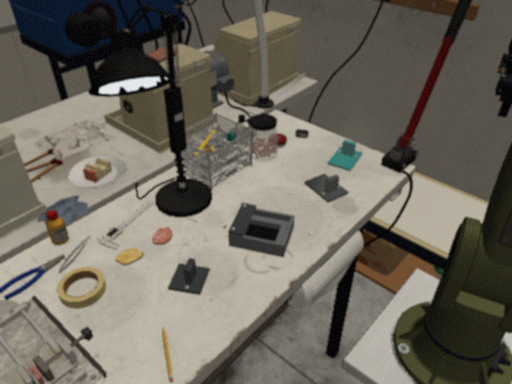

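```bash
cat > fit.py <<'E'
from h import *
def rect(P,m,zl,zh):
    s=m&(P[...,2]>zl)&(P[...,2]<zh); xy=P[s][:,:2].astype(np.float32)
    (c,w,a)=cv2.minAreaRect(xy*1000); return s.sum(),np.round(c,1),np.round(w,1),round(a,1)
E
python3 - <<'E'
from fit import *
for n in("top","scene"):
    z=np.load(f'/tmp/{n}.npz');P=z['P'];d=z['d']
    near=lambda x,y,r:(np.hypot(P[...,0]-x,P[...,1]-y)<r)&(d>0)
    L=near(.475,-.265,.09)
    tab=P[L][:,2];print(n,'table z',np.median(tab[tab<.005]))
    print('plate',rect(P,L,.0045,.014));print('block',rect(P,L,.03,.06))
    S=near(.517,.216,.08);print('short plate',rect(P,S,.0045,.014),'block',rect(P,S,.03,.06))
    B=near(.495,.003,.11);print('box',rect(P,B,.034,.06),'lip',rect(P,B,.0475,.06),'ledge',rect(P,B,.02,.028))
    t=(d>0)&(P[...,2]>.08)&(np.hypot(P[...,0],P[...,1])>.3)&(P[...,0]>0)&(P[...,0]<.62)&(abs(P[...,1])<.9)
    q=P[t];H,ex,ey=np.histogram2d(q[:,0],q[:,1],bins=[np.arange(0,.65,.1),np.arange(-.9,.95,.1)])
    for i,j in zip(*np.where(H>3)):
        k=(q[:,0]//.1==i)&(((q[:,1]+.9)//.1)==j);print('obst',ex[i].round(1),ey[j].round(1),q[k][:,2].min().round(2),q[k][:,2].max().round(2))
E
```

```text
top table z -0.0001953621049193277
plate (np.int64(671), array([ 472.1, -268.6]), array([156.1, 156.6]), 25.8)
block (np.int64(82), array([ 462.7, -264.6]), array([39.6, 17. ]), 72.5)
short plate (np.int64(473), array([516.2, 212.7]), array([140.9, 153. ]), 76.6) block (np.int64(86), array([518.4, 217. ]), array([17.3, 40.8]), 31.1)
box (np.int64(709), array([491.1,   2.1]), array([140.8, 114.2]), 25.1) lip (np.int64(430), array([492.5,   3.4]), array([136.8, 113.6]), 24.8) ledge (np.int64(423), array([480.9, -14.5]), array([107.5, 119.7]), 25.0)
obst 0.1 -0.7 0.22 0.39
obst 0.1 -0.6 0.29 0.41
obst 0.1 -0.5 0.61 0.67
obst 0.1 -0.4 0.62 0.67
obst 0.2 -0.7 0.24 0.4
obst 0.2 -0.6 0.3 0.4
obst 0.3 -0.7 0.16 0.33
obst 0.3 -0.6 0.08 0.21
obst 0.3 0.5 0.08 0.16
obst 0.3 0.6 0.08 0.16
obst 0.4 -0.6 0.08 0.15
obst 0.4 0.4 0.11 0.18
obst 0.4 0.5 0.1 0.18
obst 0.4 0.6 0.08 0.15
obst 0.5 0.4 0.11 0.12
obst 0.5 0.5 0.1 0.14
obst 0.5 0.6 0.09 0.18
scene table z -0.6416112299753775
plate (np.int64(482), array([ 483.4, -267.2]), array([ 78., 111.]), 75.0)
block (np.int64(130), array([ 461.8, -260.9]), array([42.5, 18.1]), 73.1)
short plate (np.int64(692), array([511. , 224.4]), array([97.9, 92.4]), 29.2) block (np.int64(175), array([518.6, 221.1]), array([16.7, 40.4]), 29.8)
box (np.int64(999), array([490.4,   5.7]), array([139.8, 119.6]), 25.2) lip (np.int64(480), array([535.9,  28.5]), array([ 38.1, 116.2]), 24.8) ledge (np.int64(535), array([488.8,   7.7]), array([138.5, 114.2]), 24.9)
obst 0.1 -0.7 0.22 0.36
obst 0.1 -0.6 0.22 0.39
obst 0.2 -0.8 0.33 0.33
obst 0.2 -0.7 0.22 0.4
obst 0.2 -0.6 0.3 0.4
obst 0.3 -0.8 0.37 0.44
obst 0.3 -0.7 0.14 0.41
obst 0.3 -0.6 0.08 0.22
obst 0.3 0.5 0.11 0.16
obst 0.4 -0.8 0.39 0.44
obst 0.4 -0.7 0.34 0.39
obst 0.4 -0.6 0.08 0.09
obst 0.4 0.4 0.15 0.17
obst 0.4 0.5 0.11 0.18
obst 0.4 0.6 0.11 0.12
obst 0.5 0.5 0.11 0.13
obst 0.5 0.6 0.11 0.12
```

Emit:
move_arm(steps=[[[0.026, -0.072, 0], 0], [[0.052, -0.145, 0], 0], [[0.108, -0.176, 0], 0], [[0.164, -0.207, 0], 0], [[0.215, -0.223, 0.01], 0.14], [[0.267, -0.239, 0.02], 0.28], [[0.32, -0.255, 0.035], 0.42], [[0.371, -0.27, 0.05], 0.561], [[0.371, -0.27, 0.05], 0.561], [[0.371, -0.27, 0.05], 0.561]], hand=-1)

```text
time_s: 1.75
tool_pos: [0.4616, -0.2623, 0.1805]
tool_rot: [180.0, 0.0, -15.9]
force: [-0.5, -0.5, -0.4]
grip_width: 0.0867
```

Run:
```python
from fit import *
s=env.get_obs();print(s['time_s'],s['tool_pos'],s['tool_rot'],s['qpos'].round(1),s['force'])
cm=cam('wrist');im,d=env.read_camera('wrist');P=cloud('wrist',d,cm);cv2.imwrite('pics/w1.png',im[:,:,::-1])
m=(d>0)&(np.hypot(P[...,0]-.475,P[...,1]+.265)<.09)
print('tab',np.median(P[m&(abs(P[...,2])<.004)][:,2]))
print('plate',rect(P,m,.005,.014),'block',rect(P,m,.04,.06),np.median(P[m&(P[...,2]>.04)&(P[...,2]<.06)],0))
for r in env.cut_out('wrist','long_cover'):
    k=r['region'];print(r['conf'],r['uv'],rect(P,k&m,.005,.014))
```

```text
1.75 [ 0.46164074 -0.26225127  0.1804706 ] [ 1.79971049e+02  3.45786239e-02 -1.59424811e+01] [ 51.5   7.3 -26.6 103.1   3.5  70.5 -82. ] [-0.49570686 -0.5425843  -0.39999316]
tab -0.0005497554994300935
plate (np.int64(4650), array([ 484. , -268.1]), array([ 76. , 107.6]), 74.4) block (np.int64(576), array([ 464.2, -262.6]), array([39.7, 15.4]), 74.4) [ 0.46533729 -0.26294709  0.05223339]
0.93 [381.3, 77.7] (np.int64(0), array([0., 0.]), array([0., 0.]), 0.0)
0.92 [253.1, 148.9] (np.int64(4616), array([ 484. , -268.1]), array([ 76. , 107.6]), 74.4)
```

View pics/w1.png

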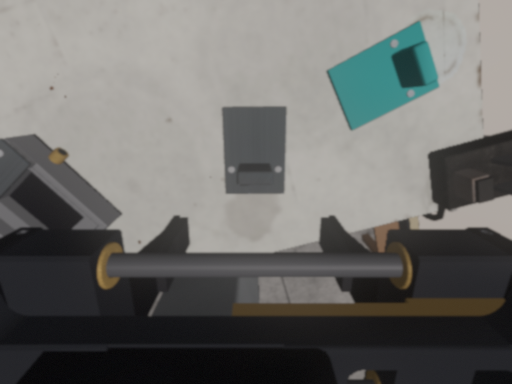

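Emit:
move_arm(steps=[[[0.002, 0, 0.04], -0.006], [[0.002, 0, 0.09], -0.006], [[0.002, 0, 0.13], -0.006], [[0.002, 0, 0.1495], -0.006], [[0.002, 0, 0.1495], -0.006]])

```text
time_s: 2.48
tool_pos: [0.4619, -0.2632, 0.0299]
tool_rot: [-180.0, 0.2, -15.8]
force: [0.0, -0.0, 0.8]
grip_width: 0.0872
```

Emit:
move_arm(steps=[[[0, 0, 0], 0], [[0, 0, 0], 0], [[0, 0, 0], 0], [[0, 0, 0], 0], [[0, 0, 0], 0], [[0, 0, -0.02], 0], [[0, 0, -0.04], 0], [[0, 0, -0.06], 0], [[0, 0, -0.06], 0]], hand=1, squeeze=12)

```text
time_s: 3.6
tool_pos: [0.4647, -0.2628, 0.092]
tool_rot: [179.9, -0.1, -15.7]
force: [-0.2, -0.3, -2.3]
grip_width: 0.0399
```

```bash
cat > tilt.py <<'E'
from fit import *
def tilt(name=None):
    s=env.get_obs();p=np.array(s['tool_pos']);T=rot(s['tool_rot'])
    cm=cam('wrist');im,d=env.read_camera('wrist');P=cloud('wrist',d,cm)
    if name:cv2.imwrite(name,im[:,:,::-1])
    print(round(s['time_s'],2),'tcp',p.round(4),'yaw',round(s['tool_rot'][2],2),'F',s['force'].round(1),'grip',round(s['grip_width'],4))
    Q=(P-p)@T; Q[...,2]*=-1   # x: cover dir, y flipped, z up rel TCP
    # visible plate: ahead of the block
    m=(d>0)&(Q[...,0]>.012)&(Q[...,0]<.09)&(abs(Q[...,1])<.036)&(Q[...,2]>-.09)&(Q[...,2]<.01)
    q=Q[m]
    from numpy.linalg import lstsq
    rng=np.random.default_rng(0);best=None
    b=0
    for _ in range(200):
        i=rng.choice(len(q),3,replace=False)
        try:c=np.linalg.solve(np.c_[q[i,:2],np.ones(3)],q[i,2])
        except Exception:continue
        if abs(c[1])>.2 or c[2]<-.055: continue
        e=abs(q[:,:2]@c[:2]+c[2]-q[:,2])<.0015
        if e.sum()>b:b=e.sum();best=e
    c=lstsq(np.c_[q[best][:,:2],np.ones(best.sum())],q[best][:,2],rcond=None)[0]
    f=np.percentile(q[best],98.5,axis=0)[0];k=q[best];k=k[k[:,0]>f-.004]
    fe=np.r_[k.mean(0)[:2],0];fe[0]=f;fe[2]=c[0]*f+c[2]
    print('inliers',b,'pitch',np.degrees(np.arctan(c[0])).round(1),'roll',np.degrees(np.arctan(c[1])).round(1),'front top edge rel TCP(x,z)',fe.round(4),'world z',(p[2]+fe[2]).round(4),'y ext',np.percentile(q[best][:,1],[1,99]).round(4))
    return P,d,im
if __name__=='__main__':
    import sys;tilt(sys.argv[1] if len(sys.argv)>1 else None)
E
python3 tilt.py pics/w2.png
```

```text
3.6 tcp [ 0.4647 -0.2628  0.092 ] yaw -15.66 F [-0.2 -0.3 -2.3] grip 0.0399
inliers 9258 pitch -0.2 roll 0.0 front top edge rel TCP(x,z) [ 0.0752 -0.0009 -0.031 ] world z 0.061 y ext [-0.0353  0.0353]
```

View pics/w2.png

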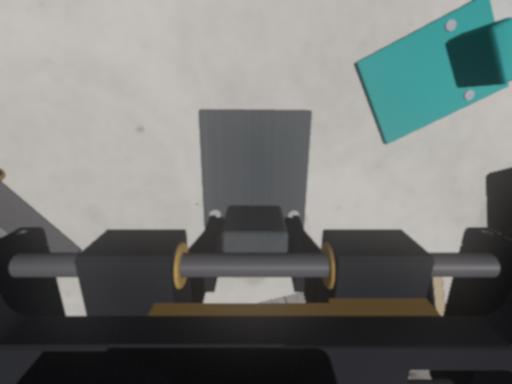

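```bash
python3 tilt.py; python3 tilt.py;python3 -c "
from tilt import *
P,d,im=tilt()
m=(d>0)&(np.hypot(P[...,0]-.475,P[...,1]+.265)<.1)
p=P[m];print(np.histogram(p[:,2],bins=np.arange(.03,.13,.005)), np.median(P[(d>0)&(abs(P[...,2])<.01)][:,2]))
q=P[205:250,225:285];print(q[5:45:6,30].round(4))"
```

```text
3.65 tcp [ 0.4639 -0.2624  0.0909] yaw -15.66 F [-0.2 -0.5 -2.9] grip 0.0397
inliers 9213 pitch -0.2 roll 0.0 front top edge rel TCP(x,z) [ 0.0752 -0.0008 -0.031 ] world z 0.0598 y ext [-0.0353  0.0352]
3.7 tcp [ 0.4633 -0.2622  0.0901] yaw -15.65 F [-0.5 -0.3 -3.5] grip 0.0398
inliers 9225 pitch -0.1 roll 0.0 front top edge rel TCP(x,z) [ 0.0752 -0.0007 -0.031 ] world z 0.0592 y ext [-0.0353  0.0353]
3.75 tcp [ 0.463  -0.262   0.0898] yaw -15.65 F [-0.4 -0.3 -2.1] grip 0.0398
inliers 9193 pitch -0.1 roll 0.0 front top edge rel TCP(x,z) [ 0.0752 -0.0007 -0.031 ] world z 0.0588 y ext [-0.0353  0.0353]
(array([    0,     0,     0,     0,     8, 10490,   528,   136,   161,
         169,   256,   302,   336,   355,  1639,   264,   186,   224,
         280]), array([0.03 , 0.035, 0.04 , 0.045, 0.05 , 0.055, 0.06 , 0.065, 0.07 ,
       0.075, 0.08 , 0.085, 0.09 , 0.095, 0.1  , 0.105, 0.11 , 0.115,
       0.12 , 0.125])) -0.0004630069943009074
[[ 0.472  -0.2648  0.0707]
 [ 0.472  -0.2648  0.0811]
 [ 0.4721 -0.2648  0.0905]
 [ 0.4722 -0.2648  0.0991]
 [ 0.4704 -0.2643  0.1032]
 [ 0.4672 -0.2634  0.104 ]
 [ 0.4635 -0.2623  0.1042]]
```

Emit:
move_arm(steps=[[[0, 0, 0.02], 0], [[0, 0, 0.04], 0], [[0, 0, 0.051], 0], [[0, 0, 0.052], 0], [[0, 0, 0.052], 0]])

```text
time_s: 4.42
tool_pos: [0.4642, -0.2625, 0.0393]
tool_rot: [180.0, -0.0, -15.6]
force: [1.0, 0.7, -3.0]
grip_width: 0.04
```

Emit:
move_arm(steps=[[[0, 0, 0], 0], [[0, 0, 0], 0], [[0, 0, 0.005], 0], [[0, 0, 0.01], 0], [[0, 0, 0.01], 0]], hand=-0.3)

```text
time_s: 5.05
tool_pos: [0.4634, -0.2622, 0.0284]
tool_rot: [-180.0, 0.1, -15.7]
force: [-0.4, 0.1, -0.4]
grip_width: 0.0568
```

Emit:
move_arm(steps=[[[0, 0, 0], 0], [[0, 0, 0], 0], [[0, 0, 0], 0], [[0, 0, 0], 0], [[0, 0, -0.01], 0], [[0, 0, -0.025], 0], [[0, 0, -0.045], 0], [[0, 0, -0.065], 0], [[0, 0, -0.075], 0], [[0, 0, -0.075], 0]], hand=1, squeeze=30)

```text
time_s: 6.3
tool_pos: [0.4645, -0.2628, 0.1051]
tool_rot: [180.0, -0.1, -15.7]
force: [0.6, 0.6, -3.3]
grip_width: 0.0397
```

```bash
python3 tilt.py
```

```text
6.3 tcp [ 0.4645 -0.2628  0.1051] yaw -15.66 F [ 0.6  0.6 -3.3] grip 0.0397
inliers 10112 pitch -0.1 roll 0.0 front top edge rel TCP(x,z) [ 0.0754 -0.001  -0.0216] world z 0.0835 y ext [-0.0353  0.0353]
```

Emit:
move_arm(steps=[[[-0.005, -0.01, -0.03], -0.12], [[-0.014, -0.027, -0.05], -0.29], [[-0.022, -0.043, -0.07], -0.46], [[-0.03, -0.06, -0.08], -0.63], [[-0.038, -0.076, -0.095], -0.8], [[-0.046, -0.09, -0.095], -0.97], [[-0.054, -0.106, -0.095], -1.14], [[-0.061, -0.12, -0.095], -1.28], [[-0.068, -0.1315, -0.095], -1.408], [[-0.068, -0.1315, -0.095], -1.408], [[-0.068, -0.1315, -0.095], -1.408]])

```text
time_s: 7.72
tool_pos: [0.4338, -0.118, 0.1986]
tool_rot: [-180.0, 0.0, 64.9]
force: [0.3, -0.0, -2.4]
grip_width: 0.0398
```

Run:
```python
from tilt import *
P,d,im=tilt('pics/w3.png')
m=(d>0)&(np.hypot(P[...,0]-.491,P[...,1]-.004)<.11)
print('rim+lip',rect(P,m,.036,.06),'lip',rect(P,m,.0485,.06),'all>15',rect(P,m,.034,.0470))
for a,b in((.04,.045),(.05,.055),(.022,.027)):
    k=m&(P[...,2]>a)&(P[...,2]<b);print(k.sum(),np.median(P[k][:,2]))
print('tab',np.median(P[(d>0)&(abs(P[...,2])<.006)][:,2]))
np.savez('/tmp/w3.npz',P=P,d=d)
```

```text
7.72 tcp [ 0.4338 -0.118   0.1986] yaw 64.88 F [ 0.3 -0.  -2.4] grip 0.0398
inliers 10273 pitch -0.2 roll -0.0 front top edge rel TCP(x,z) [ 0.0764 -0.0001 -0.0216] world z 0.1771 y ext [-0.0353  0.0353]
rim+lip (np.int64(4489), array([490.8,   5.1]), array([139.8, 114.1]), 25.2) lip (np.int64(2683), array([543.5,  12.5]), array([38.2, 82.8]), 25.1) all>15 (np.int64(1834), array([473.9,  -2.8]), array([102.5, 114.1]), 25.2)
1613 0.04160382959679593
2572 0.05163063433707532
3853 0.023703559527999185
tab -0.0005890492271727055
```

View pics/w3.png

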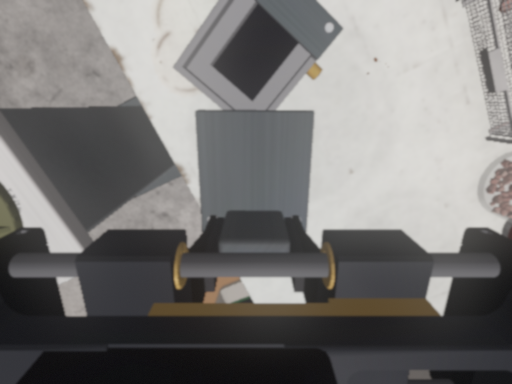

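Emit:
move_arm(steps=[[[0.02, -0.008, 0], -0.12], [[0.055, -0.023, 0], -0.29], [[0.09, -0.037, 0], -0.46], [[0.125, -0.052, 0], -0.63], [[0.155, -0.064, 0], -0.8], [[0.175, -0.072, 0.03], -0.878], [[0.175, -0.072, 0.07], -0.878], [[0.175, -0.072, 0.1], -0.878], [[0.175, -0.072, 0.114], -0.878], [[0.175, -0.072, 0.114], -0.878]])

```text
time_s: 9.02
tool_pos: [0.4423, 0.0713, 0.0846]
tool_rot: [-179.9, -0.1, 115.3]
force: [0.4, -0.1, -2.5]
grip_width: 0.0399
```

```bash
python3 tilt.py
```

```text
9.03 tcp [0.4423 0.0713 0.0846] yaw 115.27 F [ 0.4 -0.1 -2.5] grip 0.0399
inliers 10397 pitch -0.1 roll -0.1 front top edge rel TCP(x,z) [ 0.0768 -0.0002 -0.0216] world z 0.063 y ext [-0.0352  0.0353]
```

Emit:
move_arm(steps=[[[0, 0, 0.01], 0], [[0, 0, 0.014], 0], [[0, 0, 0.016], 0], [[0, 0, 0.018], 0], [[0, 0, 0.0195], 0], [[0, 0, 0.0195], 0]])

```text
time_s: 9.82
tool_pos: [0.4417, 0.074, 0.0667]
tool_rot: [-179.9, -0.1, 115.4]
force: [-7.9, 5.1, 10.7]
grip_width: 0.0399
```

```bash
python3 tilt.py pics/w4.png
```

```text
9.82 tcp [0.4417 0.074  0.0667] yaw 115.39 F [-7.9  5.1 10.7] grip 0.0399
inliers 9575 pitch -7.2 roll -0.0 front top edge rel TCP(x,z) [ 0.0741 -0.0008 -0.0298] world z 0.0369 y ext [-0.0352  0.0353]
```

View pics/w4.png

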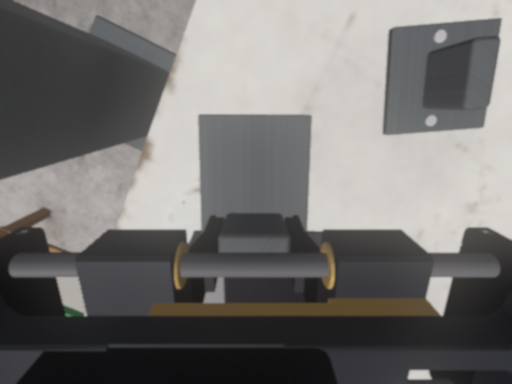

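Emit:
move_arm(steps=[[[0, 0, 0.002], 0], [[0, 0, 0.004], 0], [[0, 0, 0.006], 0], [[0, 0, 0.007], 0], [[0, 0, 0.007], 0]])

```text
time_s: 10.5
tool_pos: [0.4409, 0.0757, 0.0595]
tool_rot: [-179.9, -0.3, 115.4]
force: [-9.4, 8.1, 11.6]
grip_width: 0.0395
```

```bash
python3 tilt.py
```

```text
10.5 tcp [0.4409 0.0757 0.0595] yaw 115.43 F [-9.4  8.1 11.6] grip 0.0395
inliers 8453 pitch -18.0 roll -0.1 front top edge rel TCP(x,z) [ 0.0689 -0.0004 -0.0411] world z 0.0184 y ext [-0.0353  0.0353]
```

Emit:
move_arm(steps=[[[0, 0, -0.025], 0], [[0, 0, -0.055], 0], [[0, 0, -0.0715], 0.1], [[-0.01, -0.003, -0.0715], 0.27], [[-0.02, -0.006, -0.0715], 0.44], [[-0.03, -0.009, -0.0715], 0.61], [[-0.04, -0.013, -0.0715], 0.78], [[-0.05, -0.016, -0.0715], 0.95], [[-0.06, -0.019, -0.0715], 1.12], [[-0.07, -0.022, -0.0715], 1.29], [[-0.08, -0.0256, -0.0715], 1.46], [[-0.08, -0.0256, -0.0715], 1.571], [[-0.08, -0.0256, -0.0715], 1.571]])

```text
time_s: 12.18
tool_pos: [0.4537, -0.0117, 0.1301]
tool_rot: [180.0, 0.0, 25.4]
force: [-0.2, 0.3, -2.5]
grip_width: 0.0399
```

```bash
cat >> h.py <<'E'
B=np.array([.4908,.0051]);yb=np.radians(25.2);RB=np.array([[np.cos(yb),-np.sin(yb)],[np.sin(yb),np.cos(yb)]])
def boxframe():
    s=env.get_obs();print('TCP in box mm',((np.array(s['tool_pos'])[:2]-B)@RB*1000).round(1),'z',round(s['tool_pos'][2]*1000,1))
E
cat > chk.py <<'E'
from tilt import *
import sys
P,d,im=tilt(sys.argv[1] if len(sys.argv)>1 else None);boxframe()
Q=P.copy();Q[...,:2]=(P[...,:2]-B)@RB
m=(d>0)&(Q[...,2]>.0485)&(Q[...,2]<.056)&(Q[...,0]>.03)&(Q[...,0]<.075)&(abs(Q[...,1])<.06)
if m.sum()>50:
    q=Q[m];print('lip in box est: x',np.percentile(q[:,0],[1,99]).round(4),'y',np.percentile(q[:,1],[1,99]).round(4),'z',np.median(q[:,2]).round(4),rect(P,m,0,1))
E
python3 chk.py pics/w5.png
```

```text
12.18 tcp [ 0.4537 -0.0117  0.1301] yaw 25.38 F [-0.2  0.3 -2.5] grip 0.0399
inliers 8366 pitch -17.6 roll -0.1 front top edge rel TCP(x,z) [ 0.068  -0.0009 -0.0406] world z 0.0894 y ext [-0.0353  0.0352]
TCP in box mm [-40.8   0.7] z 130.0
lip in box est: x [0.0328 0.0698] y [-0.0558  0.0552] z 0.0517 (np.int64(6851), array([537.7,  26.9]), array([ 38. , 114.5]), 25.4)
```

View pics/w5.png

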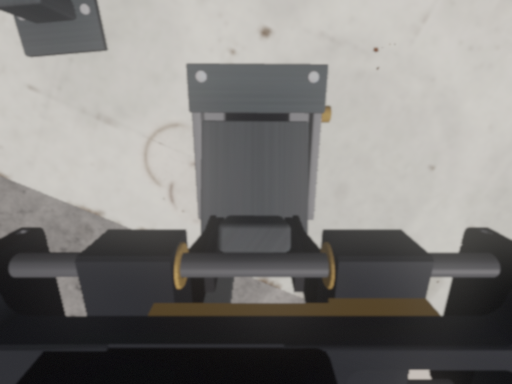

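Emit:
move_arm(steps=[[[0, 0, 0.02], 0], [[0, 0, 0.04], 0], [[0, 0, 0.05], 0], [[0, 0, 0.0545], 0], [[0, 0, 0.0545], 0], [[0.005, 0, 0.0545], 0], [[0.011, 0, 0.0545], 0], [[0.018, 0, 0.0545], 0], [[0.025, 0, 0.0545], 0], [[0.025, 0, 0.0545], 0]])

```text
time_s: 13.48
tool_pos: [0.4769, -0.0005, 0.0756]
tool_rot: [-180.0, -0.0, 25.4]
force: [-0.2, -0.1, -3.3]
grip_width: 0.0396
```

```bash
python3 chk.py pics/w6.png
```

```text
13.47 tcp [ 0.4769 -0.0005  0.0756] yaw 25.35 F [-0.2 -0.1 -3.3] grip 0.0396
inliers 7608 pitch 1.3 roll 0.1 front top edge rel TCP(x,z) [ 0.0843 -0.0005 -0.0236] world z 0.052 y ext [-0.0353  0.0352]
TCP in box mm [-15.5   0.9] z 75.4
lip in box est: x [0.0331 0.07  ] y [-0.0559  0.0549] z 0.0517 (np.int64(10312), array([537.4,  26.7]), array([ 38. , 113.8]), 24.9)
```

View pics/w6.png

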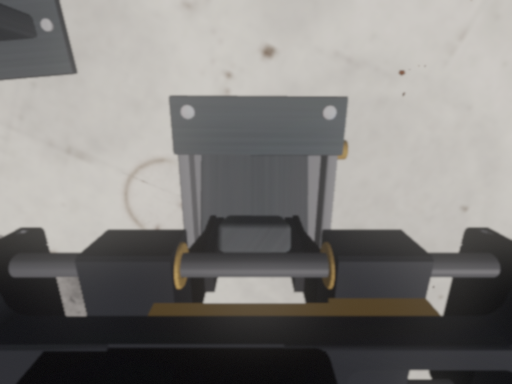

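Emit:
move_arm(steps=[[[0, 0, 0.003], 0], [[-0.001, 0, 0.006], 0], [[-0.002, 0, 0.009], 0], [[-0.003, 0, 0.012], 0], [[-0.004, 0, 0.015], 0], [[-0.005, 0, 0.018], 0], [[-0.006, 0, 0.0205], 0], [[-0.006, 0, 0.0225], 0], [[-0.006, 0, 0.0225], 0]])

```text
time_s: 14.65
tool_pos: [0.4708, -0.0036, 0.0528]
tool_rot: [-180.0, -0.0, 25.3]
force: [-1.8, -1.4, 1.6]
grip_width: 0.0399
```

```bash
cat > seat.py <<'E'
from h import *
import sys
s=env.get_obs();print(round(s['time_s'],2),'F',s['force'].round(1),'grip',round(s['grip_width'],4));boxframe()
cm=cam('wrist');im,d=env.read_camera('wrist');P=cloud('wrist',d,cm)
if len(sys.argv)>1:cv2.imwrite(sys.argv[1],im[:,:,::-1])
Q=P.copy();Q[...,:2]=(P[...,:2]-B)@RB
for x in range(-60,32,6):
    m=(d>0)&(abs(Q[...,0]-x/1000)<.002)&(abs(Q[...,1])<.034)&(Q[...,2]>.02)&(Q[...,2]<.07)
    for a in(-1,1):
        k=m&(Q[...,1]*a>.023)
        if k.sum()>8:print(x,a,k.sum(),(np.median(Q[k][:,2])*1000).round(1),end=' | ')
print()
E
python3 seat.py
```

```text
14.65 F [-1.8 -1.4  1.6] grip 0.0399
TCP in box mm [-21.8   0.7] z 52.8
-60 1 14 40.8 | -24 -1 10 34.5 | -18 -1 28 34.4 | -18 1 11 34.1 | -12 -1 218 49.5 | -12 1 330 53.9 | -6 -1 87 33.6 | -6 1 87 33.7 | 0 -1 97 33.6 | 0 1 94 33.6 | 6 -1 89 33.4 | 6 1 91 33.4 | 12 -1 98 33.1 | 12 1 95 33.3 | 18 -1 106 33.0 | 18 1 102 32.9 | 24 -1 97 32.7 | 24 1 99 32.6 | 30 -1 35 32.5 | 30 1 34 32.4 |
```

Emit:
move_arm(steps=[[[0, 0, 0.0015], 0], [[0, 0, 0.003], 0], [[0, 0, 0.003], 0]])

```text
time_s: 15.08
tool_pos: [0.4708, -0.0035, 0.0503]
tool_rot: [180.0, 0.0, 25.3]
force: [-4.4, -1.9, 5.4]
grip_width: 0.0397
```

```bash
python3 seat.py
```

```text
15.07 F [-4.4 -1.9  5.4] grip 0.0397
TCP in box mm [-21.7   0.8] z 50.3
-60 1 31 40.4 | -24 -1 10 31.6 | -18 -1 29 32.0 | -18 1 9 31.9 | -12 -1 236 49.9 | -12 1 366 52.7 | -6 -1 86 31.7 | -6 1 86 31.6 | 0 -1 88 31.8 | 0 1 93 31.6 | 6 -1 93 31.7 | 6 1 92 31.7 | 12 -1 88 31.9 | 12 1 94 31.7 | 18 -1 102 31.6 | 18 1 94 31.8 | 24 -1 102 31.6 | 24 1 103 31.7 | 30 -1 31 31.7 | 30 1 41 31.8 |
```

Emit:
move_arm(steps=[[[0, 0, -0.0015], 0], [[0, 0, -0.0015], 0], [[0, 0, -0.0015], 0], [[0, 0, -0.0015], 0], [[0, 0, -0.02], 0], [[0, 0, -0.05], 0], [[0, 0, -0.1], 0], [[0, 0, -0.13], 0], [[0, 0, -0.13], 0]], hand=-0.3)

```text
time_s: 16.25
tool_pos: [0.473, -0.0034, 0.1837]
tool_rot: [179.7, -0.3, 25.3]
force: [0.5, -1.0, -0.3]
grip_width: 0.0568
```

```bash
python3 seat.py pics/w7.png
python3 - <<'E'
from fit import *
im,d=env.read_camera('scene');P=cloud('scene',d);cv2.imwrite('pics/s7.png',cv2.resize(im[100:320,130:430,::-1],None,fx=2.5,fy=2.5))
S=(d>0)&(np.hypot(P[...,0]-.517,P[...,1]-.216)<.08);print('short block',rect(P,S,.03,.06))
E
```

```text
16.25 F [ 0.5 -1.  -0.3] grip 0.0568
TCP in box mm [-19.7  -0.1] z 183.7
-60 -1 70 29.3 | -60 1 77 29.9 | -54 -1 20 23.5 | -54 1 23 23.8 | -48 -1 29 31.5 | -48 1 27 31.7 | -42 -1 31 31.6 | -42 1 28 31.8 | -36 -1 29 31.4 | -36 1 26 31.5 | -30 -1 28 31.6 | -30 1 21 31.6 | -24 -1 27 31.4 | -24 1 21 31.8 | -18 -1 30 33.0 | -18 1 31 32.7 | -12 -1 31 31.9 | -12 1 31 31.8 | -6 -1 30 31.7 | -6 1 30 31.8 | 0 -1 31 31.7 | 0 1 29 31.7 | 6 -1 30 31.7 | 6 1 32 31.6 | 12 -1 35 31.8 | 12 1 35 31.5 | 18 -1 36 31.6 | 18 1 35 31.8 | 24 -1 31 31.7 | 24 1 29 31.7 | 30 -1 20 31.7 | 30 1 30 31.7 | 
short block (np.int64(178), array([518. , 221.1]), array([16.3, 42.1]), 30.2)
```

View pics/s7.png

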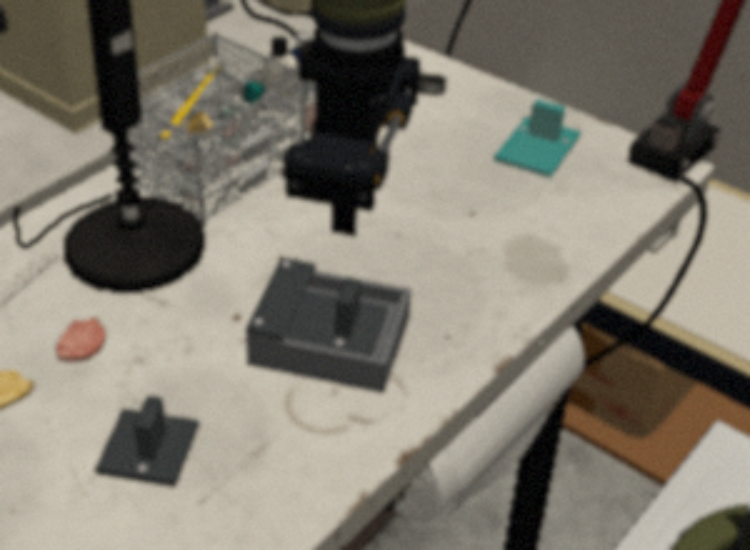

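View pics/w7.png

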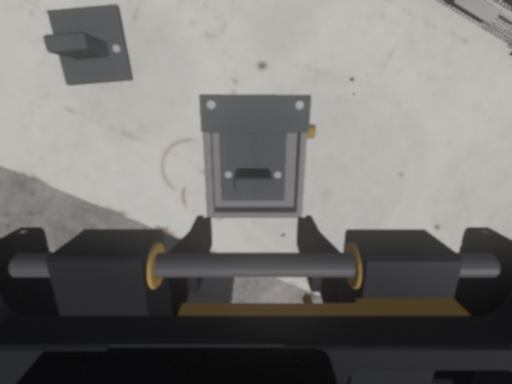

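```bash
python3 -c "
from cell import env
print(env.sign_off())"
```

```text
the job is handed in; nothing more can be done
None
```

The long steel cover is seated flat in the settling box, with its plain end under the lip, and the job was handed in at about 16.3 s.

- **First lift:** the cover slid about 8 mm in the jaws at a 12 N grip. I set it down again, gripped it lower at 30 N, and it then held.
- **Tilting:** the gripper can't pitch the cover, so I pressed its grip end on the box's +y rim until it turned about 18° in the jaws. I then turned it in line with the box and slid its plain end under the lip without contact force. Lowering the grip end brought it level, and I let go.
- **Last checks, after release:** the cover's top measured 31.4–31.9 mm all over, and the camera's other heights at the box read about 0.4 mm low, so this fits the expected 32 mm. Its rear edge is between x = -48 and -54 mm in the box frame. The gripper is clear, about 13 cm above where it let go. The largest force I read was about 17 N.
- **Bystanders:** the short cover measured unmoved. The turquoise look-alike was not touched and still lies apart in the last picture.
- **Measurement that failed:** while the plain end was under the lip, the automatic tilt reading locked onto the lip and gave 1.3°. I ignored it and relied on the picture and on heights measured along the plate.

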